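# Drain the washed salt canister and pick out the fullest spare

## Robot

A 6-joint arm with a two-finger parallel gripper is mounted at the origin on a cart in front of the work surface, level with it; the furniture and walls round the work are solid. World frame = base frame: x ahead of the robot, y to its left, z up, the work surface at z = 0. Lengths are in m, angles in rad, forces in N, time in s.
With the tool pointing down it reaches from about 0.25 to 0.775 m from the base axis. Payload 8.9 kg.
Tool frame: the origin (TCP) lies where the fingers leave the gripper's body, on its centre line; the fingertips stand 73 mm ahead of it and the grasp point (between the pads) lies 54 mm ahead of it; z points along the fingers, y is the direction in which the jaws open and shut (so a half turn about z gives the same grasp; the last joint's range is limited). The gripper opens to 85 mm and grips with 20 to 120 N. Pads are 22 mm wide; open, the fingers measure 114 mm over their backs; the gripper's body (76 mm by 85 mm) begins 54 mm behind the grasp point. The pads swing forward as they close: fully open they stand 13 mm farther back than shut.
Start: joints at [-0.139, 0.291, -0.153, 1.127, 0, 1.431], TCP at [0.525, 0, 0.304] pointing down, gripper open.
Joint ranges: [-2.52, 2.52], [-0.91, 1.74], [-1.3, 1.37], [-1.96, 2.02], [-1.52, 1.47], [-3.14, 3.14]. Speed limits (rad/s): [2.22, 2.22, 2.79, 3.14, 3.14, 3.14].

## Interface

Orientations are given as a unit quaternion [x, y, z, w].
In Python, from workcell import r, optics, job_done, spotter gives the robot as it stands.
- The arm moves only by the tool move_arm, never from a script. Its argument "plan" is text: rows parted by semicolons, each of 4 numbers parted by spaces: the shift along the world's x, y, z in m, then the turn about the world's z in degrees. In form: x y z roll; .... A call has 1 to 12 rows; each row is the pose to reach, as a shift and turn from the pose commanded when the call began; what a row does not reach only later rows make up. A row lasts 1/12 s, in which the tool goes at most 41.7 mm and 7.16 degrees, less where a joint would pass 70% of its speed; a pose out of reach is approached as far as the arm can. A call with a gripper value outside its range is refused whole. "grip" is the opening, from -1 (shut) to 1 (fully open), set as the call begins (left out, the last holds). The fingers move at their own pace and stop on an object; "newtons" is the grip in N (left out, the last holds). Time passes only in rows, so rows that repeat a pose let the fingers close. It gives the time, the measured TCP pose, the force and the opening at its end, in the units of the state.
- r.get_obs(): the state, without advancing time (a new reading comes with each control period).
- optics.capture(name): name is "scene" or "side" or "wrist"; returns (picture, depth): 384x512x3 uint8, red, green, blue; 384x512 float32, m along the optical axis (not along the pixel's ray), 0 where there is no reading.
- optics.camera_info(name): a dict with "fx", "fy", "cx", "cy" (pixels), "R" (3x3) and "t" (3): a world point X has camera coordinates R X + t. Camera axes: x right, y down, z forward; pixel columns grow to the right and rows downward; lengths in m; the calibration is good to about 2 mm. A picture is of the moment at which its call begins: read the wrist's pose just before it. camera_info takes no time and is no camera call; for the wrist camera it gives the pose at the moment of the call.
- job_done(): hands the job in, once; it reports no verdict.
Trained networks look in the newest picture that a camera, given by its name, has taken for a name from the list of things; names that differ only in an ending like _2 or _b are one class to them, and where a whole thing is asked for, a point or a joint stands for the part that bears it (a point fixed in the world has none). Each returns a list of dicts, best first, with "conf" (0 to 1); they miss things now and then, are a little off and sometimes report something else, mostly with a low value. They report only what shows in the picture. A call takes as long as a camera call. They do not tell look-alikes from the thing itself.
- spotter.spot_in(camera, name): "point" ([column, row] in pixels, amid what is visible of it).
- spotter.place_of(camera, name): "point" ([column, row] in pixels: a listed point, or the origin of a listed thing).
The state is a dict: "time": time; "qpos": joint angles; "joint_velocities": joint speeds; "joint_torque": joint torques, N m; "eef_pos": TCP position; "ee_rot": TCP orientation; "wrist_force": force on the tool from outside, world axes, zero at the start; "moment": the same for the moment, N m; "grip_width": finger opening in m.
Only numpy, scipy, OpenCV 4.12 (cv2) and the standard library are available. Lean on these libraries where they do the work, as an engineer would, in place of code of your own. Each camera call takes 0.05 s, during which the arm holds its last target.

## Task

The open steel canister lying on the ribbed mat has been washed: stand it upside down over the free blue peg of the drip stand, all the way down, to drain. A full one takes its place: of the three identical closed canisters, find the heaviest by lifting them, stand the two lighter ones upright on the chopping board for topping up, and finish holding the heaviest upright in the gripper at least 15 cm clear of the worktop. Set things down rather than dropping them, keep the closed canisters upright throughout, as their lids are only pushed on, and leave the drinking glass and the loose lid where they are.

Things in the scene. Friction and masses are not known exactly. Their poses are not given: they have to be found in the camera images.
- washed_canister: open steel canister without lid, a round cup of 61 mm outside diameter, 85.5 mm long, wall 2.5 mm (bore 56 mm, 82.5 mm deep), 0.13 kg; at the start it lies on its side in a groove of the ribbed mat with its axis about 35 mm above the worktop and its mouth roughly towards the robot (along the mat's -x). Origin: centre of its closed bottom (outer face); its z axis runs from the bottom to the mouth
- washed_canister_mouth (a point): centre of that canister's mouth (rim plane), 85.5 mm along its z axis from its origin
- drying_mat: grey ribbed mat, 200 x 176 mm, fixed; origin: centre of its underside; its ribs run along its x, every 28 mm, tops at 7.5 mm
- drip_stand: grey metal drip stand, a 274 x 120 mm tray with a 13 mm lip, fixed, and two upright blue pegs 136 mm apart on its x axis; the peg nearer the robot (on its -x side) is free, a drinking glass stands upside down over the other. Origin: centre of its underside
- free_peg (a point): on the axis of the free peg, at the height of the ribs (12 mm above the worktop) on which the canister's rim comes to rest. The peg is 34 mm thick at its foot (40 mm flare in the last 6 mm), 29 mm near its top, with a rounded tip 80 mm above the worktop. A canister fully down over it has its closed bottom up, 97.5 mm above the worktop
- canister_a: closed steel canister, 61 mm diameter, 95 mm tall (flush lid from 76 mm up; grip it in its upper half so that the gripper stays clear of the lid), looks exactly like the other two; contents unseen, 0.2 to 0.68 kg; stands upright on the worktop. Origin: centre of its underside, z up its axis
- canister_b: closed steel canister, as canister_a
- canister_c: closed steel canister, as canister_a. One of the three is heavier than both others by at least 0.2 kg
- chopping_board: white chopping board, 220 mm along its x, 300 mm along its y (its long side points away from the robot), fixed flat on the worktop, its top 11 mm above the worktop; origin: centre of its underside. A canister counts as on it when it stands on it with its centre over it
- drinking_glass: clear glass, 80 mm wide, 90 mm tall, upside down over the other peg of the drip stand; origin: centre of its foot, now on top, 102 mm above the worktop
- washed_lid: the washed canister's loose lid, 61 mm wide, 19 mm tall, on the mat on the left of the canister; origin: centre of its underside
Mind the look-alikes: they are no part of the job. What is shaped like the canister_c but purple is not meant.

How it is judged:
At the end, for the whole second after the job is handed in: Washed canister upside down over the free peg, rim on the ribs (bottom under 103 mm, tilt under 0.12 rad), released; the two lighter ones (each under 4.6 N) upright, released, at rest on the board; the heaviest gripped, still, underside over 140 mm up, within 0.3 rad of upright (horizontal distance between washed_canister and free_peg below 0.018 m and z of washed_canister in the frame of drip_stand below 0.103 m and angle between washed_canister's own z axis and vertical above 3.02 rad and contact force between washed_canister and the fingers below 0.1 N and linear speed of washed_canister below 0.03 m/s and ((height (world z) of canister_a above 0.14 m and angle between canister_a's own z axis and vertical below 0.3 rad and contact force between canister_a and the fingers above 3 N and linear speed of canister_a below 0.05 m/s and x of canister_b in the frame of chopping_board between -0.11 and 0.11 m and y of canister_b in the frame of chopping_board between -0.15 and 0.15 m and height (world z) of each of canister_b, canister_c below 0.016 m and angle between each of canister_b, canister_c's own z axis and vertical below 0.1 rad and linear speed of each of canister_b, canister_c below 0.03 m/s and contact force between each of canister_b, canister_c and the fingers below 0.1 N and contact force between canister_b and chopping_board between 0.5 and 4.6 N and x of canister_c in the frame of chopping_board between -0.11 and 0.11 m and y of canister_c in the frame of chopping_board between -0.15 and 0.15 m and contact force between canister_c and chopping_board between 0.5 and 4.6 N) or (height (world z) of canister_b above 0.14 m and angle between canister_b's own z axis and vertical below 0.3 rad and contact force between canister_b and the fingers above 3 N and linear speed of canister_b below 0.05 m/s and x of canister_a in the frame of chopping_board between -0.11 and 0.11 m and y of canister_a in the frame of chopping_board between -0.15 and 0.15 m and height (world z) of each of canister_a, canister_c below 0.016 m and angle between each of canister_a, canister_c's own z axis and vertical below 0.1 rad and linear speed of each of canister_a, canister_c below 0.03 m/s and contact force between each of canister_a, canister_c and the fingers below 0.1 N and contact force between canister_a and chopping_board between 0.5 and 4.6 N and x of canister_c in the frame of chopping_board between -0.11 and 0.11 m and y of canister_c in the frame of chopping_board between -0.15 and 0.15 m and contact force between canister_c and chopping_board between 0.5 and 4.6 N) or (height (world z) of canister_c above 0.14 m and angle between canister_c's own z axis and vertical below 0.3 rad and contact force between canister_c and the fingers above 3 N and linear speed of canister_c below 0.05 m/s and x of canister_a in the frame of chopping_board between -0.11 and 0.11 m and y of canister_a in the frame of chopping_board between -0.15 and 0.15 m and height (world z) of each of canister_a, canister_b below 0.016 m and angle between each of canister_a, canister_b's own z axis and vertical below 0.1 rad and linear speed of each of canister_a, canister_b below 0.03 m/s and contact force between each of canister_a, canister_b and the fingers below 0.1 N and contact force between canister_a and chopping_board between 0.5 and 4.6 N and x of canister_b in the frame of chopping_board between -0.11 and 0.11 m and y of canister_b in the frame of chopping_board between -0.15 and 0.15 m and contact force between canister_b and chopping_board between 0.5 and 4.6 N))); the arm keeps its last pose, push and grip.
It fails at once if a canister is let go high up and dropped (closed one over 5 cm, washed one with its bottom over 12.5 cm above the worktop) ((height (world z) of canister_a above 0.05 m and contact force between canister_a and the fingers below 0.05 N) or (height (world z) of canister_b above 0.05 m and contact force between canister_b and the fingers below 0.05 N) or (height (world z) of canister_c above 0.05 m and contact force between canister_c and the fingers below 0.05 N) or (height (world z) of washed_canister above 0.125 m and contact force between washed_canister and the fingers below 0.05 N)).
It fails at once if a closed canister is tipped more than 0.6 rad (angle between any of canister_a, canister_b, canister_c's own z axis and vertical above 0.6 rad).
It fails at once if the drinking glass or the loose lid is pushed more than 3 cm, or the glass is tipped over (distance of any of drinking_glass, washed_lid from where it was at the start of the episode above 0.03 m or angle between drinking_glass's own z axis and vertical below 2.6 rad).
It also fails if it takes over 72 s, if anything falls off the work surface, if the arm or the gripper's body presses on something with over 40 N, if the wrist force passes 120 N, or if a joint passes its speed limit or range.

## Working session

There is one attempt and no reset: what is moved stays moved. The work goes in short steps, Python scripts to look and compute and a tool call to move; the robot and the scene stay as the last step left them, time stands still between calls to the robot, and variables do not carry over. Pictures are saved under pics/ and viewed, and the job is handed in when it is done.

Besides the shell and the picture viewer there is one more tool, called as name(argument=value, ...), one argument or row to a line, values as JSON. move_arm: Moves the arm, as the interface text tells. Its arguments: {"type":"object","properties":{"plan":{"type":"string"},"grip":{"type":"number"},"newtons":{"type":"number"}},"required":["plan"]}

```bash
ls; mkdir -p pics; python3 - <<'E'
from workcell import r, optics, job_done, spotter
import cv2
print(r.get_obs())
for n in ["scene","side","wrist"]:
    i=optics.camera_info(n); print(n,i)
    p,d=optics.capture(n); cv2.imwrite(f"pics/{n}0.png",p[:,:,::-1])
    import numpy as np; np.save(f"{n}0.npy",d)
E
```

```text
pics
{'time': 0.0, 'qpos': array([-1.39286884e-01,  2.91266414e-01, -1.54145999e-01,  1.12669390e+00,
        6.20735576e-06,  1.43151138e+00]), 'joint_velocities': array([-0.00122685, -0.00029906, -0.00122278, -0.00151715, -0.00023655,
        0.0018133 ]), 'joint_torque': array([-3.46096487e-03, -5.37150800e+01,  3.31364536e+01,  1.60375424e-02,
       -3.39078597e-04,  1.08972756e-05]), 'eef_pos': array([5.24648127e-01, 6.16167857e-05, 3.03332105e-01]), 'ee_rot': array([ 7.07107317e-01,  7.07105942e-01, -3.91885537e-04, -5.24836358e-04]), 'wrist_force': array([0.59066245, 0.53832843, 0.33097667]), 'moment': array([0.05413279, 0.04028375, 0.00831538]), 'grip_width': 0.08493169723774352}
scene {'fx': 456.6379223583421, 'fy': 456.6379223583421, 'cx': 259.1012889464685, 'cy': 193.81927829296833, 'R': array([[ 0.74151839, -0.6704199 ,  0.0262228 ],
       [-0.27452966, -0.33884239, -0.89989961],
       [ 0.612196  ,  0.66009317, -0.43530801]]), 't': array([-0.39848457,  0.23851059,  1.1043918 ])}
side {'fx': 487.43472548835547, 'fy': 487.43472548835547, 'cx': 256.36656314698735, 'cy': 194.2360859716252, 'R': array([[-0.94718842, -0.32019608, -0.01756626],
       [-0.15251262,  0.49798837, -0.85366708],
       [ 0.28208864, -0.8059045 , -0.52052276]]), 't': array([0.51438514, 0.16068126, 1.15536451])}
wrist {'fx': 265.5665543926762, 'fy': 265.5665543926762, 'cx': 255.6354922520897, 'cy': 190.63484510172614, 'R': array([[ 9.99998293e-01, -1.35985424e-03, -1.25089328e-03],
       [-9.18567902e-04, -9.53303128e-01,  3.02013745e-01],
       [-1.60317515e-03, -3.02012081e-01, -9.53302750e-01]]), 't': array([-0.52377842, -0.03725891,  0.38056076])}
```

View pics/scene0.png

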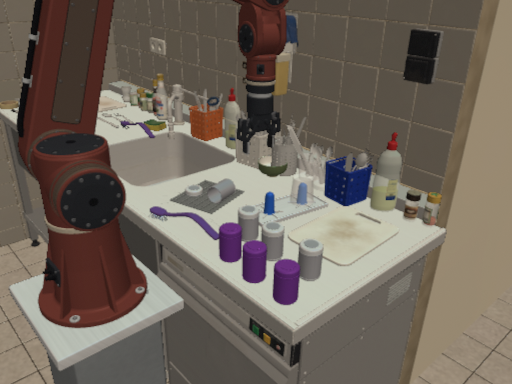

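View pics/side0.png

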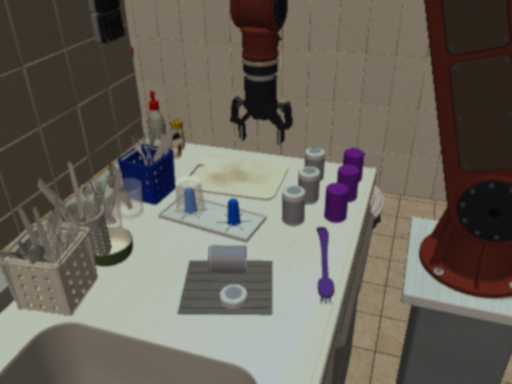

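View pics/wrist0.png

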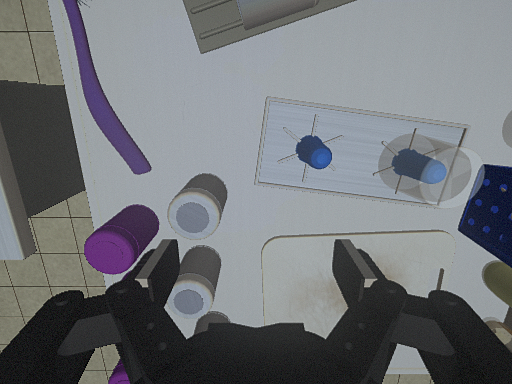

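```bash
cat > h.py <<'E'
import numpy as np, cv2
from workcell import r, optics, spotter
def px2w(cam,u,v,depth,info=None):
    i=info or optics.camera_info(cam)
    pc=np.array([(u-i['cx'])/i['fx'],(v-i['cy'])/i['fy'],1])*depth
    return i['R'].T@(pc-i['t'])
def ray(cam,u,v,z,info=None):
    i=info or optics.camera_info(cam)
    d=i['R'].T@np.array([(u-i['cx'])/i['fx'],(v-i['cy'])/i['fy'],1]); c=-i['R'].T@i['t']
    return c+d*(z-c[2])/d[2]
def cloud(cam,d,info=None):
    i=info or optics.camera_info(cam)
    v,u=np.mgrid[0:384,0:512]
    pc=np.stack([(u-i['cx'])/i['fx']*d,(v-i['cy'])/i['fy']*d,d],-1)
    P=(pc-i['t'])@i['R']
    P[d<=0]=np.nan
    return P
E
python3 - <<'E'
from h import *
Z={'washed_canister':.035,'washed_canister_mouth':.035,'free_peg':.012,'canister_a':0,'drip_stand':0,'chopping_board':0,'drinking_glass':.102,'washed_lid':.008,'drying_mat':0}
for cam in ["scene","side","wrist"]:
  d=np.load(cam+"0.npy")
  for n,z in Z.items():
    for q in spotter.place_of(cam,n)[:4]:
      u,v=q['point']; print(cam,n,round(q['conf'],2),np.round([u,v]),ray(cam,u,v,z).round(3))
E
```

```text
scene washed_canister 0.83 [226. 184.] [0.592 0.233 0.035]
scene washed_canister_mouth 0.59 [214. 196.] [0.498 0.184 0.035]
scene free_peg 0.71 [266. 209.] [0.601 0.035 0.012]
scene canister_a 0.96 [258. 276.] [ 0.347 -0.205  0.   ]
scene canister_a 0.88 [308. 275.] [ 0.449 -0.287  0.   ]
scene canister_a 0.88 [231. 258.] [ 0.347 -0.094  0.   ]
scene canister_a 0.82 [272. 256.] [ 0.44  -0.161  0.   ]
scene drip_stand 0.55 [286. 212.] [ 0.654 -0.001  0.   ]
scene chopping_board 0.84 [345. 234.] [ 0.695 -0.216  0.   ]
scene drinking_glass 0.56 [302. 178.] [0.725 0.001 0.102]
scene drinking_glass 0.36 [214. 198.] [0.413 0.064 0.102]
scene washed_lid 0.7 [191. 192.] [0.491 0.303 0.008]
scene drying_mat 0.91 [208. 195.] [0.531 0.259 0.   ]
side washed_canister 0.96 [209. 261.] [0.582 0.223 0.035]
side washed_canister_mouth 0.6 [248. 258.] [0.499 0.188 0.035]
side free_peg 0.62 [233. 219.] [0.604 0.017 0.012]
side canister_a 0.93 [350. 180.] [ 0.341 -0.304  0.   ]
side canister_a 0.81 [315. 177.] [ 0.449 -0.294  0.   ]
side canister_a 0.79 [293. 218.] [ 0.456 -0.054  0.   ]
side canister_a
[... 252 characters left out ...]
0.74  -0.008  0.102]
side washed_lid 0.7 [189. 179.] [ 0.814 -0.155  0.008]
side washed_lid 0.68 [231. 301.] [0.498 0.304 0.008]
side drying_mat 0.72 [229. 287.] [0.522 0.256 0.   ]
wrist washed_canister_mouth 0.3 [207. 191.] [ 0.459 -0.029  0.035]
wrist free_peg 0.88 [308. 150.] [0.596 0.022 0.012]
wrist canister_a 0.92 [208. 192.] [ 0.454 -0.043  0.   ]
wrist canister_a 0.91 [203. 257.] [ 0.439 -0.151  0.   ]
wrist canister_a 0.71 [141. 221.] [ 0.349 -0.088  0.   ]
wrist canister_a 0.57 [213. 324.] [ 0.45  -0.286  0.   ]
wrist drip_stand 0.71 [359. 153.] [0.67  0.016 0.   ]
wrist chopping_board 0.6 [350. 288.] [ 0.682 -0.212  0.   ]
wrist drinking_glass 0.55 [454. 179.] [0.735 0.005 0.102]
```

```bash
python3 - <<'E'
from h import *
def hm(cams,f):
    xs=np.arange(0.2,0.9,0.002); ys=np.arange(-0.4,0.45,0.002)
    img=np.zeros((len(xs),len(ys),3),np.uint8); hh=np.full((len(xs),len(ys)),-1.)
    for c in cams:
        d=np.load(c+"0.npy"); p=cv2.imread(f"pics/{c}0.png")
        P=cloud(c,d).reshape(-1,3); C=p.reshape(-1,3)
        m=np.isfinite(P[:,0])&(P[:,2]<0.13)&(P[:,2]>-.02); P=P[m];C=C[m]
        o=np.argsort(P[:,2]);P=P[o];C=C[o]
        a=((P[:,0]-.2)/.002).astype(int); b=((P[:,1]+.4)/.002).astype(int)
        k=(a>=0)&(a<len(xs))&(b>=0)&(b<len(ys))
        for i,j,z,cc in zip(a[k],b[k],P[k][:,2],C[k]):
            if z>hh[i,j]: hh[i,j]=z; img[i,j]=cc
    img=img[::-1,::-1]
    img=cv2.resize(img,None,fx=1.6,fy=1.6,interpolation=cv2.INTER_NEAREST)
    print(img.shape)
    cv2.imwrite(f,img)
hm(["scene","side","wrist"],"pics/top0.png")
# closed canister tops: points z in 0.088..0.102
from scipy.cluster.hierarchy import fcluster,linkage
for c in ["scene","side","wrist"]:
    P=cloud(c,np.load(c+"0.npy")).reshape(-1,3); 
    m=(P[:,2]>.088)&(P[:,2]<.102)&(P[:,0]>.25)&(P[:,0]<.8)&(abs(P[:,1])<.4)
    Q=P[m]; 
    if len(Q)<5: continue
    l=fcluster(linkage(Q,'single'),.008,'distance')
    for k in range(1,l.max()+1):
        q=Q[l==k]
        if len(q)>15:
            (cx,cy),R=cv2.minEnclosingCircle(q[:,:2].astype(np.float32)); print(c,len(q),round(cx,3),round(cy,3),round(R,3),q[:,2].mean().round(3))
E
```

```text
(560, 682, 3)
scene 100 0.729 -0.001 0.034 0.096
scene 280 0.45 -0.287 0.031 0.095
scene 195 0.453 -0.046 0.031 0.096
scene 244 0.346 -0.093 0.031 0.095
scene 348 0.337 -0.316 0.031 0.095
scene 294 0.336 -0.203 0.031 0.096
scene 240 0.438 -0.161 0.031 0.095
side 330 0.733 0.007 0.037 0.098
side 159 0.454 -0.282 0.032 0.094
side 241 0.453 -0.04 0.031 0.094
side 196 0.44 -0.155 0.031 0.094
side 238 0.349 -0.087 0.031 0.094
side 199 0.338 -0.198 0.032 0.094
side 167 0.34 -0.31 0.032 0.094
wrist 3259 0.732 0.005 0.035 0.1
wrist 229 0.326 -0.294 0.017 0.093
wrist 1433 0.439 -0.156 0.03 0.094
wrist 1791 0.348 -0.089 0.03 0.094
wrist 2010 0.452 -0.041 0.031 0.094
```

View pics/top0.png

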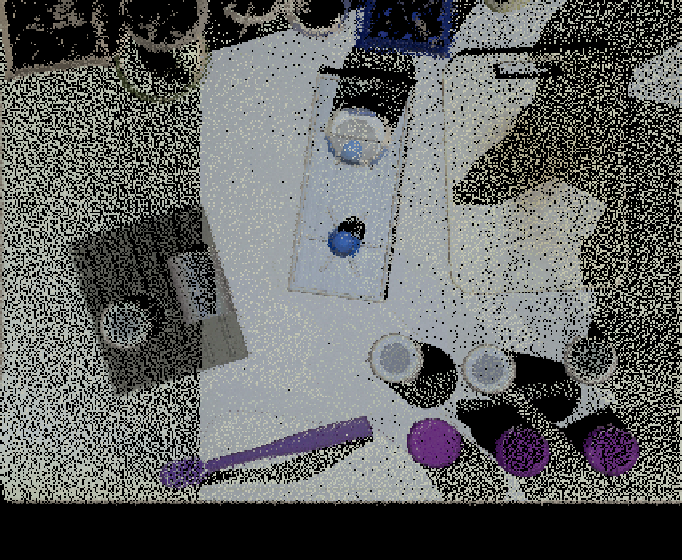

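```bash
python3 - <<'E'
from h import *
for c in ["scene","side"]:
    P=cloud(c,np.load(c+"0.npy")).reshape(-1,3)
    m=(P[:,2]>.045)&(P[:,2]<.08)&(abs(P[:,0]-.54)<.08)&(abs(P[:,1]-.2)<.06)
    Q=P[m]; (ctr,wh,ang)=cv2.minAreaRect(Q[:,:2].astype(np.float32)); print(c,'washed',len(Q),np.round(ctr,3),np.round(wh,3),ang,Q[:,2].max().round(3))
    m=(P[:,2]>.0125)&(P[:,2]<.05)&(abs(P[:,0]-.49)<.05)&(P[:,1]>.25)&(P[:,1]<.36)
    Q=P[m]; print('lid',cv2.minEnclosingCircle(Q[:,:2].astype(np.float32)))
for c in ["scene","side","wrist"]:
    P=cloud(c,np.load(c+"0.npy")).reshape(-1,3)
    m=(P[:,2]>.04)&(P[:,2]<.085)&(abs(P[:,0]-.6)<.04)&(abs(P[:,1]-.02)<.05)
    Q=P[m]; 
    print(c,'peg',len(Q)); 
    for a in (.04,.05,.06,.07,.076):
        q=Q[(Q[:,2]>a)&(Q[:,2]<a+.01)]
        if len(q)>5: print(a,q.mean(0).round(3),q.min(0).round(3),q.max(0).round(3))
c="scene";P=cloud(c,np.load(c+"0.npy"));
top=[]
for c in ["scene","side","wrist"]:
    p=cv2.imread(f"pics/{c}0.png")
E
cat > ax.py <<'E'
from h import *
# fit cylinder radius .0305, z axis height .035
from scipy.optimize import least_squares
for c in ["scene","side"]:
    P=cloud(c,np.load(c+"0.npy")).reshape(-1,3)
    m=(P[:,2]>.03)&(P[:,2]<.08)&(abs(P[:,0]-.54)<.07)&(abs(P[:,1]-.2)<.06)
    Q=P[m]
    def f(s):
        y0,k,z0=s; d=np.array([1,k,0])/np.hypot(1,k)
        w=Q-np.array([.54,y0,z0]); w=w-np.outer(w@d,d); return np.linalg.norm(w,axis=1)-.0305
    s=least_squares(f,[.2,.4,.035],loss='soft_l1',f_scale=.002).x
    d=np.array([1,s[1],0])/np.hypot(1,s[1]); ok=abs(f(s))<.003
    t=(Q[ok]-np.array([.54,s[0],s[2]]))@d
    a,b=np.percentile(t,[.5,99.5])
    print(c,s.round(4),ok.mean(),'ang',np.degrees(np.arctan(s[1])),'ends',(np.array([.54,s[0]])+a*d[:2]).round(3),(np.array([.54,s[0]])+b*d[:2]).round(3),b-a)
E
python3 ax.py
```

```text
scene washed 229 [0.545 0.198] [0.087 0.059] 15.586122512817383 0.07
lid ((0.48553380370140076, 0.2840813994407654), 0.041972748935222626)
side washed 647 [0.544 0.205] [0.085 0.058] 17.563623428344727 0.067
lid ((0.4943494200706482, 0.29900890588760376), 0.030967317521572113)
scene peg 124
0.04 [0.592 0.013 0.045] [0.583 0.004 0.04 ] [0.609 0.028 0.049]
0.05 [0.592 0.015 0.055] [0.579 0.003 0.05 ] [0.61  0.036 0.06 ]
0.06 [0.592 0.013 0.065] [0.58  0.004 0.06 ] [0.608 0.027 0.07 ]
0.07 [0.594 0.015 0.075] [0.585 0.004 0.07 ] [0.608 0.03  0.079]
0.076 [0.596 0.018 0.079] [0.585 0.008 0.076] [0.608 0.03  0.083]
side peg 166
0.04 [0.595 0.033 0.045] [0.584 0.019 0.04 ] [0.609 0.039 0.05 ]
0.05 [0.595 0.033 0.055] [0.583 0.02  0.05 ] [0.61 0.04 0.06]
0.06 [0.594 0.032 0.065] [0.583 0.015 0.06 ] [0.609 0.041 0.07 ]
0.07 [0.598 0.028 0.075] [0.586 0.016 0.07 ] [0.612 0.039 0.08 ]
0.076 [0.598 0.025 0.078] [0.588 0.017 0.076] [0.607 0.033 0.082]
wrist peg 640
0.04 [0.589 0.03  0.045] [0.583 0.013 0.04 ] [0.605 0.038 0.05 ]
0.05 [0.589 0.03  0.055] [0.583 0.012 0.05 ] [0.604 0.038 0.06 ]
0.06 [0.591 0.03  0.066] [0.584 0.011 0.06 ] [0.611 0.038 0.07 ]
0.07 [0.597 0.024 0.076] [0.584 0.01  0.07 ] [0.611 0.037 0.08 ]
0.076 [0.597 0.023 0.078] [0.587 0.013 0.076] [0.609 0.034 0.082]
scene [0.1987 0.3343 0.0362] 0.89171974522293 ang 18.487034479633152 ends [0.503 0.186] [0.584 0.213] 0.08591064910287688
side [0.1997 0.2965 0.0338] 0.9033760186263097 ang 16.51304076969861 ends [0.504 0.189] [0.585 0.213] 0.08431772192385806
```

move_arm(
  plan="0.005 0.02 0 7; 0.01 0.04 0 14; 0.015 0.06 0 21; 0.02 0.08 0 28; 0.025 0.1 0 35; 0.028 0.12 -0.02 42; 0.028 0.14 -0.04 49; 0.028 0.16 -0.06 56; 0.028 0.18 -0.08 63; 0.028 0.203 -0.1 70; 0.028 0.203 -0.12 77; 0.028 0.203 -0.13 84",
  grip=1,
  newtons=20,
)

```text
time: 2.5
eef_pos: [0.5518, 0.2041, 0.1714]
ee_rot: [0.048, 0.999, -0.0, -0.001]
wrist_force: [-1.5, -0.5, 0.5]
grip_width: 0.0853
```

move_arm(
  plan="0 0 0 7; 0 0 0 14; 0 0 0 20; 0 0 0 23; 0 0 0 23",
)

```text
time: 2.92
eef_pos: [0.553, 0.2031, 0.1739]
ee_rot: [-0.149, 0.989, 0.0, -0.0]
wrist_force: [0.3, -0.3, -1.4]
grip_width: 0.0856
```

```bash
python3 - <<'E'
from h import *
o=r.get_obs(); print(o['time'],o['eef_pos'],o['ee_rot'],o['qpos'],o['wrist_force'])
i=optics.camera_info('wrist')
p,d=optics.capture('wrist'); cv2.imwrite("pics/w1.png",p[:,:,::-1])
P=cloud('wrist',d,i).reshape(-1,3)
m=(P[:,2]>.045)&(P[:,2]<.08)&(abs(P[:,0]-.54)<.07)&(abs(P[:,1]-.2)<.06)
Q=P[m]; print(len(Q),cv2.minAreaRect(Q[:,:2].astype(np.float32)),Q[:,2].max())
E
```

```text
2.9167 [0.55303059 0.20305701 0.17385073] [-1.49020554e-01  9.88834098e-01  1.84495464e-05 -2.94925906e-05] [ 2.27812203e-01  5.09467874e-01 -1.77732452e-01  8.83651922e-01
  4.13961981e-05 -7.13431825e-02] [ 0.29584933 -0.25992426 -1.42949433]
7654 ((0.543874979019165, 0.2022896409034729), (0.08569163829088211, 0.057619232684373856), 17.017423629760742) 0.06706906714344096
```

View pics/w1.png

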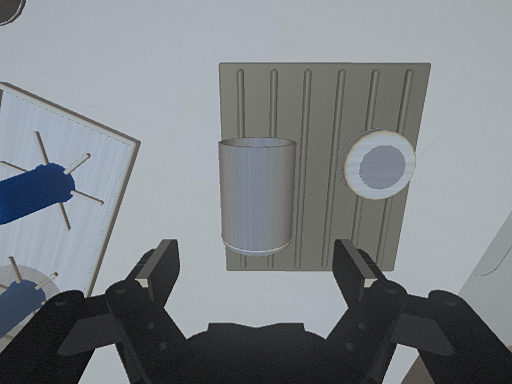

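move_arm(
  plan="-0.001 0.002 -0.03 0; -0.001 0.002 -0.06 0; -0.001 0.002 -0.08 0; -0.001 0.002 -0.088 0; -0.001 0.002 -0.088 0",
)

```text
time: 3.38
eef_pos: [0.5508, 0.2047, 0.0842]
ee_rot: [-0.147, 0.989, -0.0, -0.002]
wrist_force: [0.1, -0.3, -0.5]
grip_width: 0.0849
```

move_arm(
  plan="0 0 0 0; 0 0 0 0; 0 0 0 0; 0 0 0 0; 0 0 0 0; 0 0 0 0; 0 0 0 0",
  grip=-1,
  newtons=20,
)

```text
time: 3.97
eef_pos: [0.5535, 0.2043, 0.0879]
ee_rot: [-0.147, 0.989, -0.001, 0.002]
wrist_force: [0.3, -5.4, 4.3]
grip_width: 0.0613
```

move_arm(
  plan="0 0 0.03 0; 0 0 0.06 0; 0 0 0.1 0; 0.003 -0.03 0.1 -6; 0.006 -0.06 0.1 -12; 0.009 -0.09 0.1 -18; 0.012 -0.12 0.1 -24; 0.015 -0.15 0.1 -26; 0.018 -0.17 0.1 -26; 0.018 -0.178 0.1 -26; 0.018 -0.178 0.1 -26",
)

```text
time: 4.88
eef_pos: [0.5705, 0.0254, 0.1871]
ee_rot: [0.08, 0.997, -0.0, 0.001]
wrist_force: [-0.6, 0.4, -0.9]
grip_width: 0.0614
```

```bash
python3 - <<'E'
from h import *
o=r.get_obs(); print(o['time'],o['eef_pos'],o['ee_rot'],o['wrist_force'],o['grip_width'])
p,d=optics.capture('side'); cv2.imwrite("pics/s2.png",cv2.resize(p[100:290,100:400,::-1],None,fx=2,fy=2))
P=cloud('side',d).reshape(-1,3)
m=(P[:,2]>.06)&(P[:,2]<.085)&(np.hypot(P[:,0]-.6,P[:,1]-.023)<.03); print(m.sum())
p,d=optics.capture('scene'); cv2.imwrite("pics/c2.png",p[:,:,::-1])
E
```

```text
4.8833 [0.57053974 0.02538112 0.18705748] [ 7.97099822e-02  9.96817661e-01 -1.10290928e-04  9.26036436e-04] [-0.63672989  0.42925526 -0.9192917 ] 0.06138380504095986
90
```

View pics/s2.png

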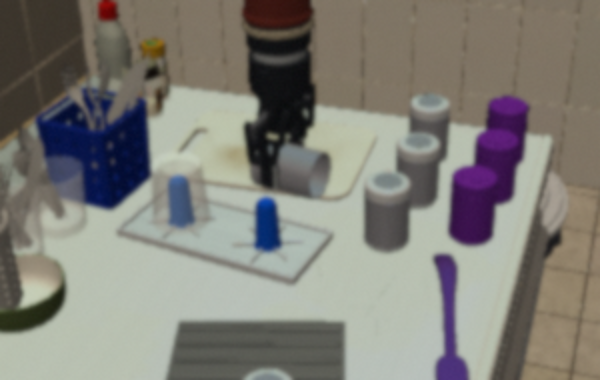

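move_arm(
  plan="0 0.001 -0.015 0; 0 0.001 -0.024 0; -0.006 0.001 -0.03 0; -0.012 0.002 -0.036 0; -0.015 0.003 -0.042 0; -0.017 0.003 -0.048 0; -0.018 0.003 -0.051 0; -0.018 0.003 -0.054 0; -0.018 0.003 -0.057 0; -0.018 0.003 -0.059 0; -0.018 0.003 -0.059 0",
)

```text
time: 5.9
eef_pos: [0.5504, 0.0305, 0.1264]
ee_rot: [0.078, 0.997, 0.0, -0.001]
wrist_force: [-4.9, 1.5, 6.5]
grip_width: 0.0611
```

```bash
python3 - <<'E'
from h import *
o=r.get_obs(); print(o['time'],o['eef_pos'],o['wrist_force'],o['grip_width'])
p,d=optics.capture('side'); cv2.imwrite("pics/s3.png",cv2.resize(p[130:260,150:330,::-1],None,fx=4,fy=4))
p,d=optics.capture('scene'); cv2.imwrite("pics/c3.png",cv2.resize(p[120:270,200:380,::-1],None,fx=4,fy=4))
E
```

```text
5.9 [0.55044538 0.03051746 0.12644199] [-4.85716331  1.4841545   6.50217396] 0.06113525686809541
```

View pics/s3.png

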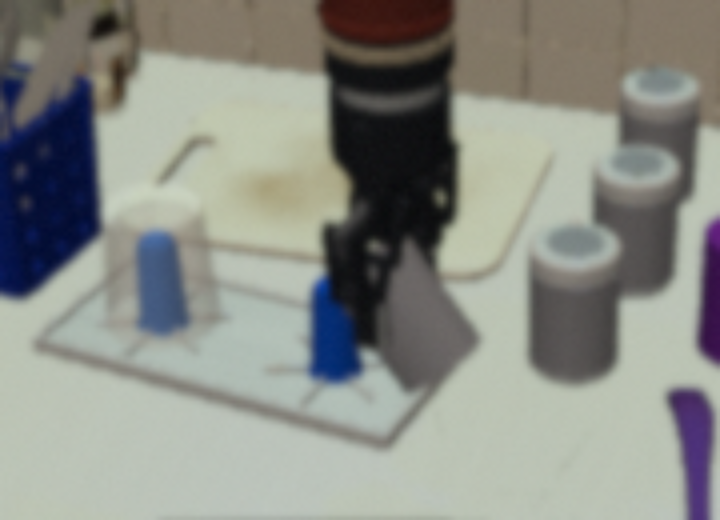

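View pics/c3.png

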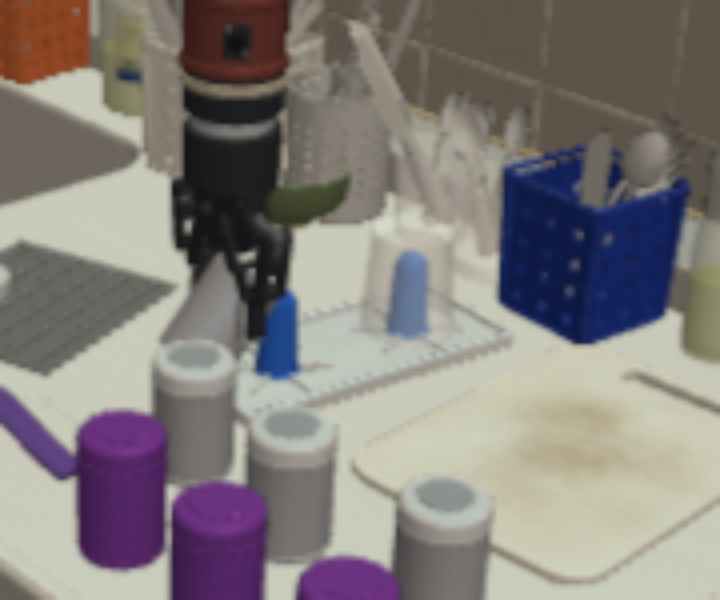

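move_arm(
  plan="0 0 -0.002 0; 0 0 -0.004 0; 0.001 0 -0.006 0; 0.002 0 -0.008 0; 0.003 0 -0.008 0; 0.003 0 -0.008 0",
)

```text
time: 6.5
eef_pos: [0.5516, 0.0304, 0.1182]
ee_rot: [0.078, 0.997, -0.0, -0.003]
wrist_force: [-12.8, 0.4, 10.6]
grip_width: 0.0613
```

```bash
python3 - <<'E'
from h import *
o=r.get_obs(); print(o['time'],o['eef_pos'],o['wrist_force'],o['grip_width'])
p,d=optics.capture('side'); cv2.imwrite("pics/s4.png",cv2.resize(p[130:260,150:330,::-1],None,fx=4,fy=4))
E
```

```text
6.5 [0.55161528 0.03043437 0.11824071] [-12.82680256   0.37229248  10.59461227] 0.06131158927510889
```

View pics/s4.png

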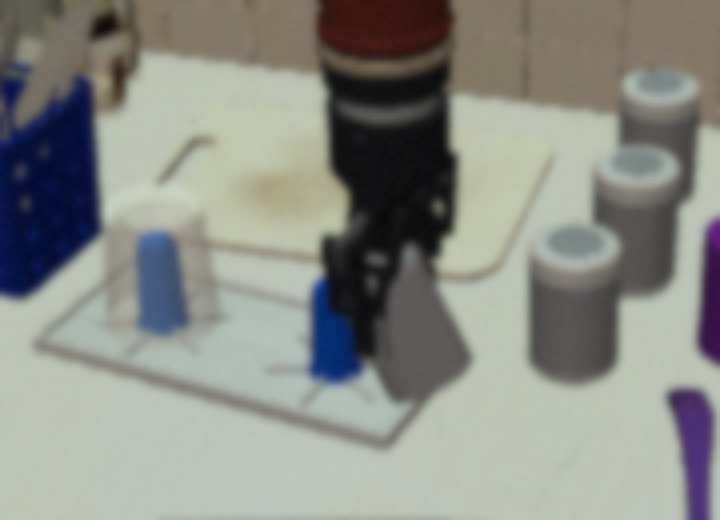

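move_arm(
  plan="-0.004 0 0.01 0; -0.004 0 0.045 0; -0.004 0 0.085 0; 0.02 -0.003 0.087 0; 0.05 -0.008 0.087 0; 0.066 -0.01 0.087 0; 0.066 -0.01 0.087 0; 0.066 -0.01 0.087 0",
)

```text
time: 7.22
eef_pos: [0.6208, 0.02, 0.2054]
ee_rot: [0.079, 0.997, -0.0, -0.001]
wrist_force: [0.1, 0.2, -1.1]
grip_width: 0.0614
```

```bash
python3 - <<'E'
from h import *
o=r.get_obs(); print(o['time'],o['eef_pos'],o['wrist_force'],o['grip_width'])
p,d=optics.capture('side'); cv2.imwrite("pics/s5.png",cv2.resize(p[110:260,150:330,::-1],None,fx=4,fy=4))
p,d=optics.capture('scene'); cv2.imwrite("pics/c5.png",cv2.resize(p[100:250,200:380,::-1],None,fx=4,fy=4))
E
```

```text
7.2167 [0.62075222 0.02000015 0.20542663] [ 0.14036878  0.24510587 -1.10903162] 0.06135933017274342
```

View pics/s5.png

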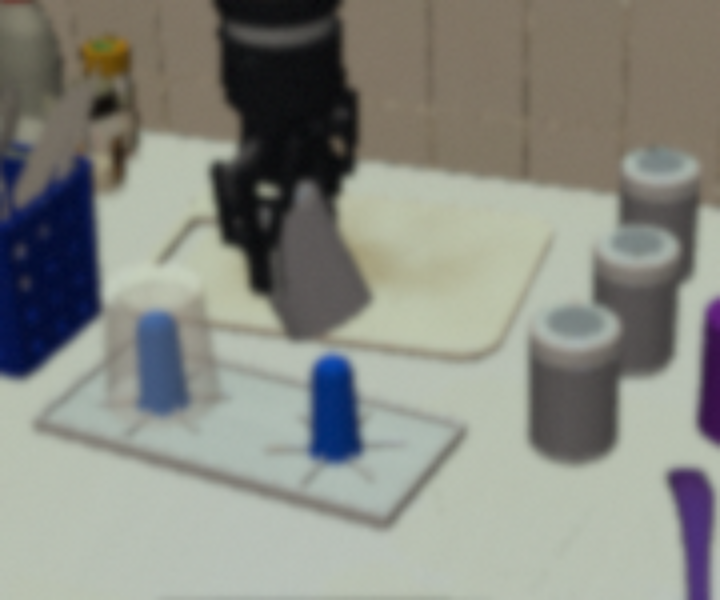

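View pics/c5.png

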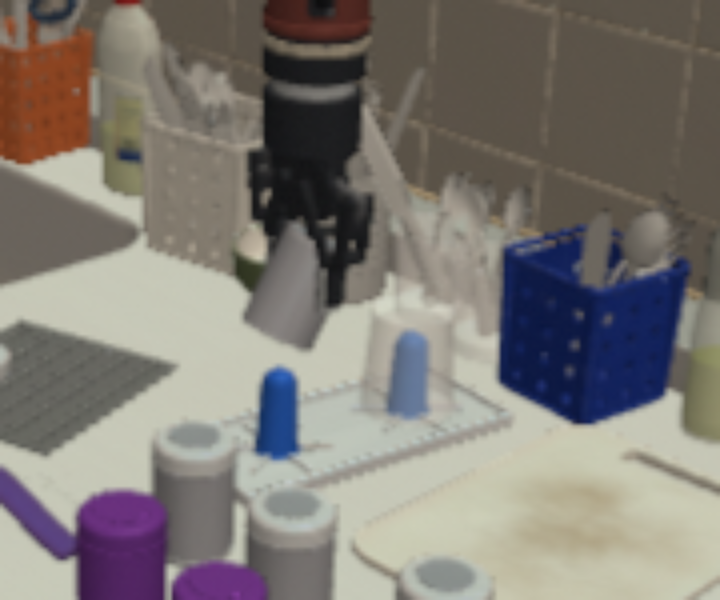

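```bash
cat > tilt.py <<'E'
from h import *
from scipy.optimize import least_squares
o=r.get_obs(); T=o['eef_pos']
for cam in ['side','scene']:
    p,d=optics.capture(cam); P=cloud(cam,d)
    sel=np.isfinite(P[...,0]); C=p.astype(int)
    gray=(C.max(-1)-C.min(-1)<30)&(C.mean(-1)>75)
    q=P-(T-[0,0,.06])
    m=sel&gray&(np.linalg.norm(q[...,:2],axis=-1)<.06)&(abs(q[...,2])<.07)
    Q=P[m]
    c0=T-np.array([0,0,.0515])
    u=np.array([np.cos(np.radians(-9)),np.sin(np.radians(-9)),0])
    def ax(s): 
        return np.cos(s[0])*u+np.sin(s[0])*np.array([0,0,1])
    def f(s):
        b=ax(s); w=Q-(c0+np.array([s[1],s[2],0])); w=w-np.outer(w@b,b); return np.linalg.norm(w,axis=1)-.0305
    R=least_squares(f,[1.1,0,0],loss='soft_l1',f_scale=.002); s=R.x; b=ax(s); c=c0+np.array([s[1],s[2],0])
    ok=abs(f(s))<.003; t=(Q[ok]-c)@b
    print(cam,len(Q),ok.mean().round(2),'theta',np.degrees(s[0]).round(1),'off',s[1:].round(4),'t',np.percentile(t,[1,99]).round(4),'mouth',(c-.0515*b).round(4))
E
python3 tilt.py
```

```text
side 642 0.81 theta 61.5 off [0.0007 0.0001] t [-0.0501  0.0327] mouth [0.5961 0.0241 0.1088]
scene 462 0.66 theta 61.1 off [-0.0001 -0.0002] t [-0.0467  0.0364] mouth [0.595  0.0239 0.1089]
```

move_arm(
  plan="0 0 -0.02 0; 0 0 -0.04 0; -0.002 0 -0.045 0; -0.008 0.001 -0.05 0; -0.014 0.002 -0.056 0; -0.02 0.003 -0.062 0; -0.025 0.004 -0.068 0; -0.029 0.004 -0.072 0; -0.033 0.005 -0.072 0; -0.033 0.005 -0.072 0",
)

```text
time: 8.25
eef_pos: [0.5895, 0.0248, 0.1357]
ee_rot: [0.078, 0.997, -0.0, 0.003]
wrist_force: [7.3, -1.0, -0.9]
grip_width: 0.0618
```

```bash
python3 tilt.py;  python3 - <<'E'
from h import *
o=r.get_obs(); print(o['time'],o['eef_pos'],o['wrist_force'],o['grip_width'])
p,d=optics.capture('side'); cv2.imwrite("pics/s6.png",cv2.resize(p[110:260,150:330,::-1],None,fx=4,fy=4))
E
```

```text
side 1030 0.36 theta 81.6 off [0.0075 0.0009] t [-0.082   0.0346] mouth [0.5895 0.0269 0.0333]
scene 699 0.36 theta 86.8 off [ 0.007  -0.0047] t [-0.0774  0.0478] mouth [0.5936 0.0206 0.0328]
8.35 [0.58972494 0.02483025 0.13582817] [ 5.74136234 -0.36053627 -1.06938919] 0.06137044302070067
```

View pics/s6.png

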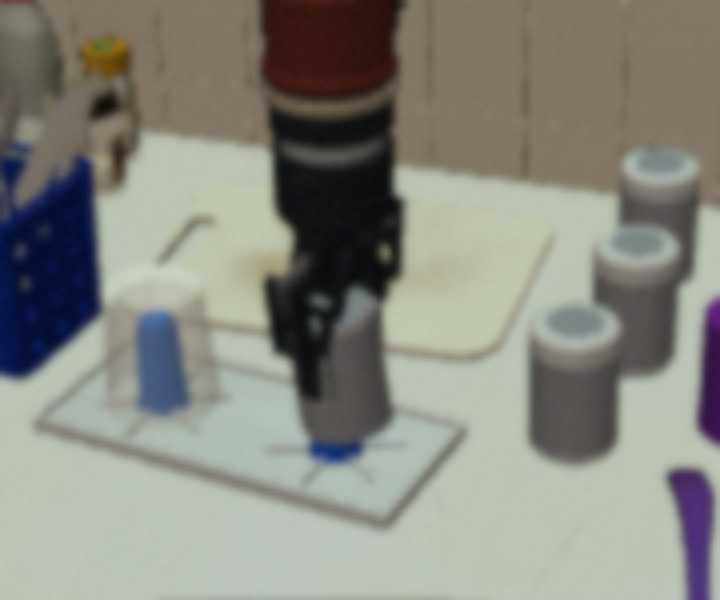

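move_arm(
  plan="0 0 -0.008 0; 0.002 0 -0.015 0; 0.006 -0.001 -0.019 0; 0.009 -0.001 -0.021 0; 0.009 -0.001 -0.023 0; 0.009 -0.001 -0.023 0",
)

```text
time: 8.9
eef_pos: [0.5961, 0.0243, 0.1137]
ee_rot: [0.078, 0.997, -0.0, -0.0]
wrist_force: [-15.1, 0.9, 40.7]
grip_width: 0.0614
```

```bash
python3 tilt.py;  python3 - <<'E'
from h import *
o=r.get_obs(); print(o['time'],o['eef_pos'],o['wrist_force'],o['grip_width'])
p,d=optics.capture('side'); cv2.imwrite("pics/s7.png",cv2.resize(p[110:260,150:330,::-1],None,fx=4,fy=4))
E
```

```text
side 1049 0.33 theta 78.4 off [0.0055 0.0023] t [-0.0631  0.0369] mouth [0.5914 0.0282 0.0117]
scene 659 0.4 theta 84.3 off [ 0.0043 -0.0045] t [-0.0571  0.0417] mouth [0.5953 0.0206 0.0109]
9.0 [0.59602667 0.02431481 0.11362804] [-14.68224978   2.62023458  38.81962013] 0.06147410532335992
```

View pics/s7.png

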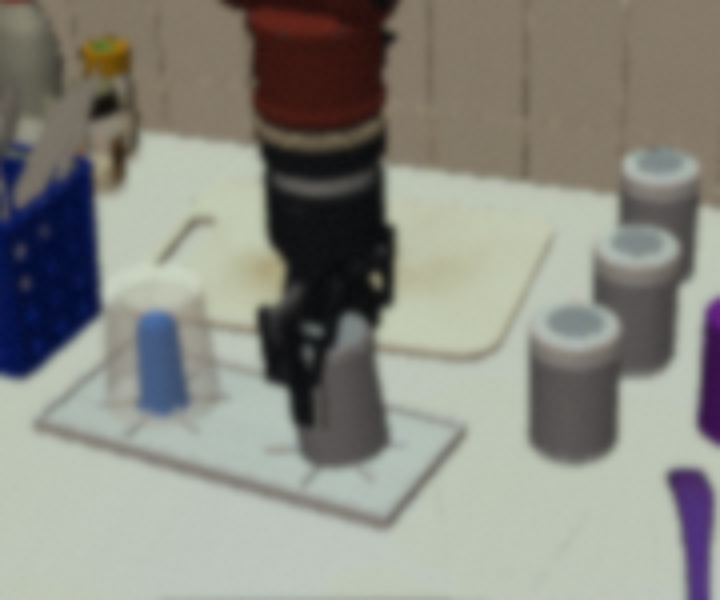

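move_arm(
  plan="0 0 0.003 0; 0 0 0.003 0",
)

```text
time: 9.22
eef_pos: [0.5963, 0.0242, 0.1146]
ee_rot: [0.078, 0.997, 0.0, -0.0]
wrist_force: [-4.1, 0.3, 14.3]
grip_width: 0.0613
```

move_arm(
  plan="0 0 0 0; 0 0 0 0; 0 0 0 0; 0 0 0 0; 0 0 0 0",
  grip=1,
)

```text
time: 9.63
eef_pos: [0.5967, 0.024, 0.1134]
ee_rot: [0.078, 0.997, 0.0, -0.0]
wrist_force: [0.0, 0.2, 0.1]
grip_width: 0.0854
```

```bash
python3 - <<'E'
from h import *
o=r.get_obs(); print(o['time'],o['eef_pos'],o['wrist_force'],o['grip_width'])
p,d=optics.capture('side'); cv2.imwrite("pics/s8.png",cv2.resize(p[110:260,150:330,::-1],None,fx=4,fy=4))
E
```

```text
9.6333 [0.59667858 0.02402925 0.11343822] [0.03900277 0.15764174 0.05800233] 0.08538945360138309
```

View pics/s8.png

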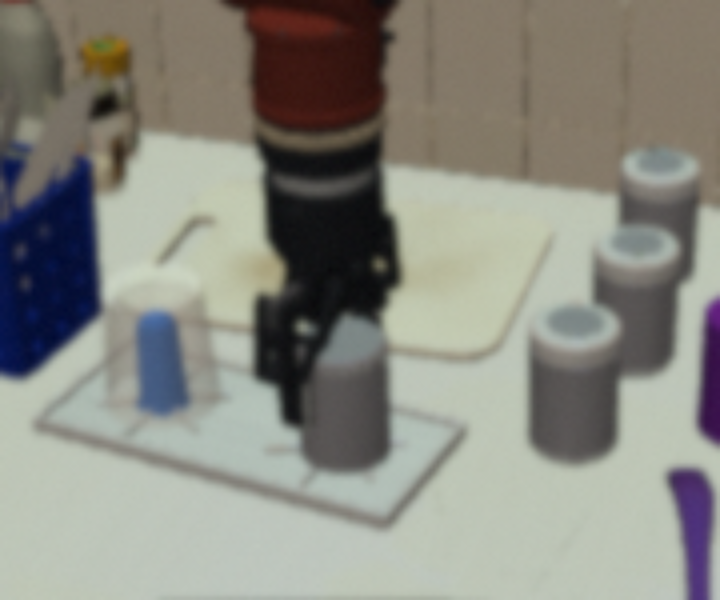

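move_arm(
  plan="0 0 0.03 0; 0 0 0.07 0; 0 0 0.1 0; -0.035 -0.015 0.1 0; -0.07 -0.03 0.1 0; -0.105 -0.048 0.1 0; -0.135 -0.062 0.1 0; -0.145 -0.066 0.1 0; -0.145 -0.066 0.1 0; -0.145 -0.066 0.1 0",
)

```text
time: 10.52
eef_pos: [0.4526, -0.0422, 0.2143]
ee_rot: [0.079, 0.997, 0.0, 0.001]
wrist_force: [1.3, -0.2, 0.4]
grip_width: 0.0854
```

```bash
cat > tops.py <<'E'
from h import *
from scipy.cluster.hierarchy import fcluster,linkage
import sys
o=r.get_obs(); print(o['time'].__round__(2),o['eef_pos'].round(4),o['wrist_force'].round(2),o['grip_width'].round(4))
for c in sys.argv[2:]:
    info=optics.camera_info(c)
    p,d=optics.capture(c); cv2.imwrite(f"pics/{c}_{sys.argv[1]}.png",p[:,:,::-1])
    P=cloud(c,d,info); C=p.reshape(-1,3).astype(int); P=P.reshape(-1,3)
    m=(P[:,2]>.086)&(P[:,2]<.113)&(P[:,0]>.25)&(P[:,0]<.8)&(abs(P[:,1])<.4)&(C.mean(1)>60)
    Q=P[m]; K=C[m]
    l=fcluster(linkage(Q[::1],'single'),.006,'distance') if len(Q)<6000 else fcluster(linkage(Q[::3],'single'),.006,'distance')
    if len(Q)>=6000: Q=Q[::3];K=K[::3]
    for k in range(1,l.max()+1):
        q=Q[l==k]
        if len(q)>40:
            (cx,cy),R=cv2.minEnclosingCircle(q[:,:2].astype(np.float32)); n=np.linalg.svd(q-q.mean(0))[2][2]; print(c,len(q),round(cx,4),round(cy,4),round(R,3),np.percentile(q[:,2],[5,50,95]).round(4),'tilt',np.arccos(abs(n[2])).round(3),K[l==k].mean(0).round())
E
python3 tops.py 9 side wrist
```

```text
Traceback (most recent call last):
  File "tops.py", line 4, in <module>
    o=r.get_obs(); print(o['time'].__round__(2),o['eef_pos'].round(4),o['wrist_force'].round(2),o['grip_width'].round(4))
                                                                                                ^^^^^^^^^^^^^^^^^^^^^
AttributeError: 'float' object has no attribute 'round'
```

```bash
sed -i "s/o\['grip_width'\].round(4)/o['grip_width']/" tops.py; python3 tops.py 9 side wrist
```

```text
10.52 [ 0.4526 -0.0422  0.2143] [ 1.33 -0.21  0.41] 0.08544724852099554
side 157 0.4519 -0.2763 0.029 [0.0873 0.0935 0.0971] tilt 0.136 [135. 140. 135.]
side 257 0.4522 -0.0392 0.031 [0.0872 0.0936 0.0968] tilt 0.077 [139. 145. 139.]
side 208 0.4409 -0.1565 0.032 [0.0873 0.094  0.0968] tilt 0.07 [138. 143. 137.]
side 210 0.349 -0.09 0.031 [0.0907 0.094  0.0965] tilt 0.019 [ 91.  34. 115.]
side 143 0.339 -0.3082 0.03 [0.0901 0.0941 0.0968] tilt 0.048 [ 89.  34. 111.]
side 171 0.3363 -0.1988 0.03 [0.0909 0.0942 0.0968] tilt 0.038 [ 88.  31. 113.]
side 286 0.5887 0.0284 0.031 [0.0879 0.0963 0.0989] tilt 0.099 [112. 117. 115.]
side 369 0.7326 0.0076 0.036 [0.0882 0.0993 0.1023] tilt 0.123 [158. 164. 156.]
wrist 159 0.5721 0.0106 0.02 [0.0866 0.0932 0.0975] tilt 1.393 [96. 97. 97.]
wrist 44 0.4612 -0.2609 0.016 [0.0865 0.0877 0.0907] tilt 1.012 [91. 89. 83.]
wrist 1463 0.4514 -0.0419 0.03 [0.0912 0.0944 0.0962] tilt 0.028 [138. 145. 153.]
wrist 1487 0.4376 -0.1574 0.03 [0.0899 0.0942 0.096 ] tilt 0.049 [134. 140. 149.]
wrist 958 0.337 -0.1975 0.03 [0.091  0.094  0.0958] tilt 0.088 [102.  50. 120.]
wrist 2295 0.3463 -0.09 0.031 [0.0914 0.0945 0.0963] tilt 0.016 [113.  63. 132.]
```

View pics/side_9.png

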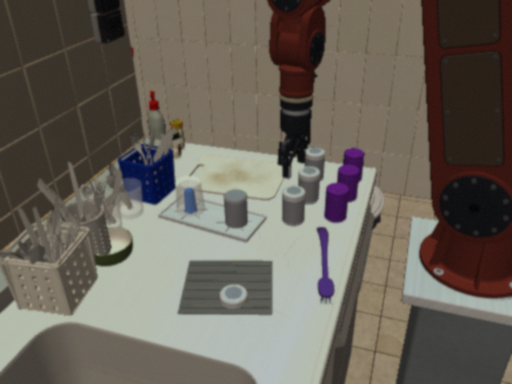

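View pics/wrist_9.png

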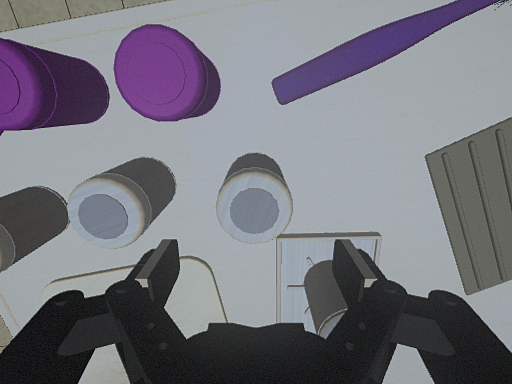

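move_arm(
  plan="-0.001 0 -0.03 0; -0.001 0 -0.06 0; -0.001 0 -0.085 0; -0.001 0 -0.1 0; -0.001 0 -0.1 0",
)

```text
time: 11.03
eef_pos: [0.4502, -0.0411, 0.111]
ee_rot: [0.078, 0.997, 0.0, -0.002]
wrist_force: [-0.8, 0.3, -0.0]
grip_width: 0.0857
```

move_arm(
  plan="0 0 0 0; 0 0 0 0; 0 0 0 0; 0 0 0 0; 0 0 0 0; 0 0 0 0",
  grip=-1,
  newtons=50,
)

```text
time: 11.53
eef_pos: [0.4521, -0.0421, 0.1151]
ee_rot: [0.078, 0.997, -0.0, 0.001]
wrist_force: [-1.1, 0.6, 7.2]
grip_width: 0.0598
```

move_arm(
  plan="0 0 0.01 0; 0 0 0.025 0; 0 0 0.04 0; 0 0 0.05 0; 0 0 0.05 0; 0 0 0.05 0; 0 0 0.05 0; 0 0 0.05 0; 0 0 0.05 0; 0 0 0.05 0",
)

```text
time: 12.37
eef_pos: [0.4506, -0.0419, 0.1634]
ee_rot: [0.078, 0.997, 0.0, -0.001]
wrist_force: [0.7, -0.4, -6.1]
grip_width: 0.0599
```

```bash
cat > w.py <<'E'
from h import *
for k in range(3):
    o=r.get_obs(); print(o['time'],o['eef_pos'].round(4),o['wrist_force'].round(2),o['joint_torque'].round(2),o['grip_width'])
    p,d=optics.capture('wrist')
cv2.imwrite("pics/w_%03d.png"%(o['time']*10),p[:,:,::-1])
E
python3 w.py
```

```text
12.3667 [ 0.4506 -0.0419  0.1634] [ 0.66 -0.36 -6.1 ] [ 1.000e-02 -5.002e+01  2.818e+01  1.000e-02 -0.000e+00  0.000e+00] 0.05989975469847122
12.4167 [ 0.4507 -0.0419  0.1635] [-1.02 -0.27 -5.89] [ 0.000e+00 -4.997e+01  2.817e+01  1.000e-02 -0.000e+00  0.000e+00] 0.059997503359302276
12.4667 [ 0.4508 -0.042   0.1636] [-0.37  0.2  -5.71] [ 0.000e+00 -4.994e+01  2.818e+01  1.000e-02 -0.000e+00  0.000e+00] 0.05976093859742841
```

move_arm(
  plan="0 0 -0.02 0; 0 0 -0.035 0; 0 0 -0.044 0; 0 0 -0.048 0; 0 0 -0.05 0; 0 0 -0.05 0; 0 0 -0.05 0",
)

```text
time: 13.1
eef_pos: [0.4504, -0.042, 0.115]
ee_rot: [0.078, 0.997, -0.0, -0.0]
wrist_force: [-7.3, 0.9, 11.9]
grip_width: 0.0604
```

move_arm(
  plan="0 0 0 0; 0 0 0 0; 0 0 0 0; 0 0 0 0; 0 0 0.02 0; 0 0 0.05 0; 0 0 0.085 0; 0 0 0.1 0; -0.004 -0.04 0.1 0; -0.008 -0.08 0.1 0; -0.012 -0.115 0.1 0; -0.012 -0.115 0.1 0",
  grip=1,
)

```text
time: 14.1
eef_pos: [0.4393, -0.1622, 0.2144]
ee_rot: [0.08, 0.997, -0.001, 0.001]
wrist_force: [0.3, 0.0, 0.4]
grip_width: 0.0853
```

```bash
python3 w.py; python3 tops.py 10 wrist
```

```text
14.1 [ 0.4393 -0.1622  0.2144] [0.33 0.02 0.38] [ -2.04 -47.53  28.77   0.4   -0.17  -1.23] 0.08529830919902295
14.15 [ 0.439  -0.1598  0.2141] [-0.9   0.63 -0.98] [ -2.45 -47.36  30.3   -0.32  -0.34  -0.62] 0.08539734587358642
14.2 [ 0.4389 -0.1581  0.2139] [-0.37 -0.35  1.13] [ -2.04 -47.37  30.21  -0.27  -0.19  -0.23] 0.08492813177175512
14.25 [ 0.4388 -0.1571  0.2138] [-0.37  0.1   0.23] 0.08520911425071014
wrist 335 0.5807 0.0338 0.027 [0.0884 0.0973 0.0984] tilt 0.171 [111. 115. 122.]
wrist 1334 0.4499 -0.2844 0.03 [0.0897 0.0941 0.0959] tilt 0.052 [141. 148. 157.]
wrist 1553 0.4496 -0.0418 0.03 [0.0904 0.0946 0.0965] tilt 0.05 [143. 150. 159.]
wrist 1354 0.3373 -0.3107 0.03 [0.0908 0.0941 0.0961] tilt 0.072 [111.  55. 130.]
wrist 1470 0.4378 -0.1582 0.03 [0.091  0.0944 0.0963] tilt 0.031 [146. 154. 163.]
wrist 2274 0.3351 -0.2002 0.031 [0.0913 0.0943 0.0963] tilt 0.019 [120.  67. 140.]
wrist 2347 0.3464 -0.0899 0.03 [0.0914 0.0946 0.0966] tilt 0.02 [114.  60. 135.]
```

move_arm(
  plan="-0.001 -0.001 -0.03 0; -0.001 -0.001 -0.06 0; -0.001 -0.001 -0.085 0; -0.001 -0.001 -0.1 0; -0.001 -0.001 -0.1 0",
)

```text
time: 14.72
eef_pos: [0.4364, -0.1557, 0.1113]
ee_rot: [0.077, 0.997, 0.001, -0.002]
wrist_force: [-0.9, 0.9, -0.2]
grip_width: 0.0858
```

move_arm(
  plan="0 0 0 0; 0 0 0 0; 0 0 0 0; 0 0 0 0; 0 0 0 0; 0 0 0 0",
  grip=-1,
)

```text
time: 15.22
eef_pos: [0.4388, -0.1579, 0.1153]
ee_rot: [0.078, 0.997, -0.0, 0.001]
wrist_force: [-0.9, 2.0, 6.8]
grip_width: 0.0602
```

move_arm(
  plan="0 0 0.01 0; 0 0 0.025 0; 0 0 0.04 0; 0 0 0.05 0; 0 0 0.05 0; 0 0 0.05 0; 0 0 0.05 0; 0 0 0.05 0; 0 0 0.05 0; 0 0 0.05 0",
)

```text
time: 16.05
eef_pos: [0.4377, -0.1578, 0.1634]
ee_rot: [0.078, 0.997, 0.0, -0.0]
wrist_force: [0.3, -0.1, -2.9]
grip_width: 0.0601
```

```bash
python3 w.py
```

```text
16.05 [ 0.4377 -0.1578  0.1634] [ 0.3  -0.12 -2.92] [ 1.000e-02 -5.039e+01  2.753e+01  1.000e-02 -0.000e+00  0.000e+00] 0.060129155103910856
16.1 [ 0.4378 -0.1579  0.1635] [-0.71  0.27 -3.66] [ 1.000e-02 -5.033e+01  2.752e+01  1.000e-02 -0.000e+00  0.000e+00] 0.0603116655380966
16.15 [ 0.4378 -0.1579  0.1636] [-1.13 -0.15 -2.8 ] [ 1.000e-02 -5.029e+01  2.752e+01  1.000e-02 -0.000e+00  0.000e+00] 0.060290101104264936
```

move_arm(
  plan="0.015 -0.004 0 0; 0.045 -0.01 0 0; 0.08 -0.018 0 0; 0.115 -0.027 0 0; 0.15 -0.035 0 0; 0.185 -0.043 0 0; 0.215 -0.05 0 0; 0.235 -0.055 0 0; 0.242 -0.057 0 0; 0.242 -0.057 0 0; 0.242 -0.057 0 0",
)

```text
time: 17.12
eef_pos: [0.6796, -0.2148, 0.163]
ee_rot: [0.078, 0.997, 0.0, -0.001]
wrist_force: [-0.1, 0.9, -2.9]
grip_width: 0.0602
```

move_arm(
  plan="0 0 -0.01 0; 0 0 -0.02 0; 0 0 -0.028 0; 0 0 -0.033 0; 0 0 -0.036 0; 0 0 -0.038 0; 0 0 -0.038 0; 0 0 -0.038 0",
)

```text
time: 17.78
eef_pos: [0.6799, -0.2149, 0.1266]
ee_rot: [0.078, 0.997, -0.0, 0.0]
wrist_force: [-3.0, -0.0, 4.1]
grip_width: 0.0602
```

```bash
python3 tops.py 11 side; python3 - <<'E'
import cv2
p=cv2.imread('pics/side_11.png'); cv2.imwrite('pics/s11.png',cv2.resize(p[100:250,150:330],None,fx=4,fy=4))
E
```

```text
17.78 [ 0.6799 -0.2149  0.1266] [-3.04 -0.02  4.11] 0.06016759678009737
side 131 0.6694 -0.204 0.033 [0.0871 0.1025 0.1079] tilt 0.519 [127. 128. 123.]
side 173 0.4534 -0.2817 0.031 [0.0873 0.0938 0.0967] tilt 0.085 [148. 154. 148.]
side 255 0.4503 -0.0387 0.031 [0.0881 0.094  0.0966] tilt 0.08 [153. 160. 154.]
side 150 0.3386 -0.3106 0.032 [0.09   0.0943 0.0974] tilt 0.042 [ 96.  37. 120.]
side 219 0.3483 -0.0897 0.031 [0.0903 0.094  0.0967] tilt 0.046 [ 98.  36. 124.]
side 181 0.337 -0.1973 0.029 [0.0901 0.0943 0.0968] tilt 0.042 [ 95.  34. 122.]
side 289 0.5897 0.0285 0.031 [0.0877 0.0965 0.0986] tilt 0.102 [122. 128. 125.]
side 367 0.7318 0.0069 0.038 [0.0889 0.0992 0.1019] tilt 0.105 [172. 178. 170.]
```

View pics/s11.png

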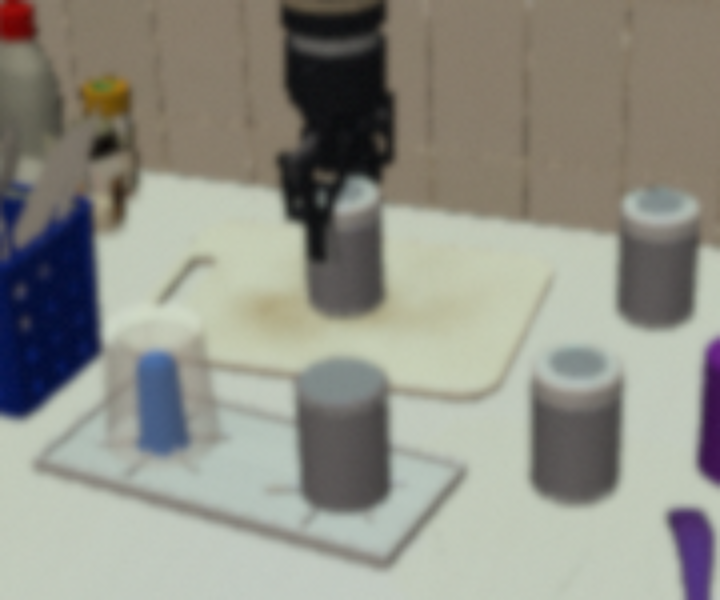

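move_arm(
  plan="0 0 0 0; 0 0 0 0; 0 0 0 0; 0 0 0 0; 0 0 0.02 0; 0 0 0.05 0; 0 0 0.085 0; -0.01 -0.003 0.088 0; -0.05 -0.015 0.088 0; -0.09 -0.027 0.088 0; -0.13 -0.039 0.088 0; -0.17 -0.051 0.088 0",
  grip=1,
)

```text
time: 18.83
eef_pos: [0.5087, -0.2659, 0.2138]
ee_rot: [0.078, 0.997, -0.0, 0.0]
wrist_force: [0.7, -1.8, 0.2]
grip_width: 0.0854
```

move_arm(
  plan="-0.035 -0.011 0 0; -0.055 -0.017 0 0; -0.06 -0.018 0 0; -0.06 -0.018 0 0; -0.06 -0.018 0 0",
)

```text
time: 19.25
eef_pos: [0.4511, -0.2841, 0.2142]
ee_rot: [0.079, 0.997, -0.0, 0.001]
wrist_force: [0.6, -0.5, -0.9]
grip_width: 0.0853
```

```bash
python3 tops.py 12 wrist side
```

```text
19.25 [ 0.4511 -0.2841  0.2142] [ 0.63 -0.5  -0.87] 0.08534932688296577
wrist 1464 0.4502 -0.285 0.03 [0.0912 0.0944 0.0963] tilt 0.03 [129. 136. 144.]
wrist 2398 0.3373 -0.3116 0.031 [0.0915 0.0945 0.0963] tilt 0.007 [106.  58. 124.]
wrist 486 0.3545 -0.1088 0.021 [0.0911 0.0938 0.0955] tilt 0.205 [ 90.  41. 108.]
wrist 2001 0.3354 -0.2004 0.03 [0.0919 0.0948 0.0967] tilt 0.047 [ 98.  48. 117.]
side 225 0.6787 -0.2093 0.03 [0.0884 0.1033 0.1074] tilt 0.292 [136. 139. 133.]
side 162 0.4517 -0.2792 0.03 [0.0877 0.094  0.097 ] tilt 0.103 [147. 152. 146.]
side 254 0.4519 -0.0394 0.032 [0.0879 0.0937 0.0963] tilt 0.078 [152. 158. 152.]
side 217 0.3477 -0.0879 0.03 [0.0909 0.0942 0.0969] tilt 0.035 [ 97.  36. 123.]
side 183 0.3357 -0.1989 0.031 [0.0901 0.0942 0.0968] tilt 0.04 [ 94.  33. 120.]
side 146 0.3392 -0.3095 0.03 [0.0899 0.0943 0.0971] tilt 0.05 [ 95.  36. 119.]
side 286 0.5886 0.0297 0.031 [0.0877 0.0966 0.0987] tilt 0.106 [120. 126. 124.]
side 362 0.7341 0.0073 0.037 [0.0887 0.0993 0.102 ] tilt 0.116 [170. 177. 168.]
```

move_arm(
  plan="-0.001 -0.001 -0.03 0; -0.001 -0.001 -0.06 0; -0.001 -0.001 -0.085 0; -0.001 -0.001 -0.1 0; -0.001 -0.001 -0.1 0",
)

```text
time: 19.77
eef_pos: [0.4488, -0.2832, 0.1106]
ee_rot: [0.078, 0.997, 0.002, -0.002]
wrist_force: [-1.2, 0.4, -0.2]
grip_width: 0.0853
```

move_arm(
  plan="0 0 0 0; 0 0 0 0; 0 0 0 0; 0 0 0 0; 0 0 0 0; 0 0 0 0",
  grip=-1,
)

```text
time: 20.27
eef_pos: [0.4504, -0.2854, 0.1153]
ee_rot: [0.078, 0.997, -0.001, 0.001]
wrist_force: [1.5, 1.0, 7.6]
grip_width: 0.0599
```

move_arm(
  plan="0 0 0.01 0; 0 0 0.025 0; 0 0 0.04 0; 0 0 0.05 0; 0 0 0.05 0; 0 0 0.05 0; 0 0 0.05 0; 0 0 0.05 0; 0 0 0.05 0; 0 0 0.05 0",
)

```text
time: 21.1
eef_pos: [0.4491, -0.2847, 0.1633]
ee_rot: [0.078, 0.997, 0.0, -0.0]
wrist_force: [0.0, -0.1, -3.2]
grip_width: 0.06
```

```bash
python3 w.py
```

```text
21.1 [ 0.4491 -0.2847  0.1633] [ 0.04 -0.12 -3.23] [ 0.000e+00 -5.944e+01  2.909e+01  1.000e-02 -0.000e+00  0.000e+00] 0.05995628357536372
21.15 [ 0.4492 -0.2848  0.1634] [ 0.16 -0.03 -3.94] [ 0.000e+00 -5.938e+01  2.908e+01  1.000e-02  0.000e+00  0.000e+00] 0.06002114930296606
21.2 [ 0.4492 -0.2848  0.1635] [-1.15 -0.92 -2.51] [-0.000e+00 -5.935e+01  2.908e+01  1.000e-02  0.000e+00  0.000e+00] 0.05982067511788114
```

move_arm(
  plan="0.01 0.005 0 0; 0.03 0.015 0 0; 0.06 0.03 0 0; 0.09 0.046 0 0; 0.115 0.06 0 0; 0.13 0.067 0 0; 0.136 0.07 0 0; 0.136 0.07 0 0; 0.136 0.07 0 0",
)

```text
time: 22.0
eef_pos: [0.585, -0.2147, 0.1635]
ee_rot: [0.078, 0.997, 0.0, -0.0]
wrist_force: [-0.6, -0.4, -3.9]
grip_width: 0.0599
```

move_arm(
  plan="0 0 -0.01 0; 0 0 -0.02 0; 0 0 -0.028 0; 0 0 -0.033 0; 0 0 -0.036 0; 0 0 -0.038 0; 0 0 -0.038 0; 0 0 -0.038 0",
)

```text
time: 22.67
eef_pos: [0.5851, -0.215, 0.1264]
ee_rot: [0.079, 0.997, -0.0, -0.0]
wrist_force: [-3.1, 0.6, 4.2]
grip_width: 0.06
```

```bash
python3 tops.py 13 side; python3 - <<'E'
import cv2
p=cv2.imread('pics/side_13.png'); cv2.imwrite('pics/s13.png',cv2.resize(p[100:250,150:330],None,fx=4,fy=4))
E
```

```text
22.67 [ 0.5851 -0.215   0.1264] [-3.14  0.64  4.24] 0.06000803311800568
side 222 0.6794 -0.2081 0.032 [0.088  0.1032 0.1078] tilt 0.276 [137. 140. 134.]
side 125 0.5731 -0.2063 0.024 [0.0876 0.1024 0.1076] tilt 0.664 [129. 131. 125.]
side 257 0.4503 -0.0393 0.032 [0.0879 0.0937 0.0964] tilt 0.07 [152. 159. 153.]
side 225 0.3483 -0.0884 0.031 [0.0902 0.094  0.0965] tilt 0.04 [ 97.  36. 123.]
side 182 0.3373 -0.199 0.03 [0.0896 0.094  0.0967] tilt 0.05 [ 94.  33. 120.]
side 156 0.3391 -0.3094 0.03 [0.0893 0.0942 0.0969] tilt 0.061 [ 95.  38. 119.]
side 289 0.5889 0.0291 0.031 [0.0879 0.0965 0.0991] tilt 0.096 [121. 127. 124.]
side 365 0.7333 0.008 0.036 [0.0882 0.0994 0.102 ] tilt 0.112 [171. 177. 168.]
```

View pics/s13.png

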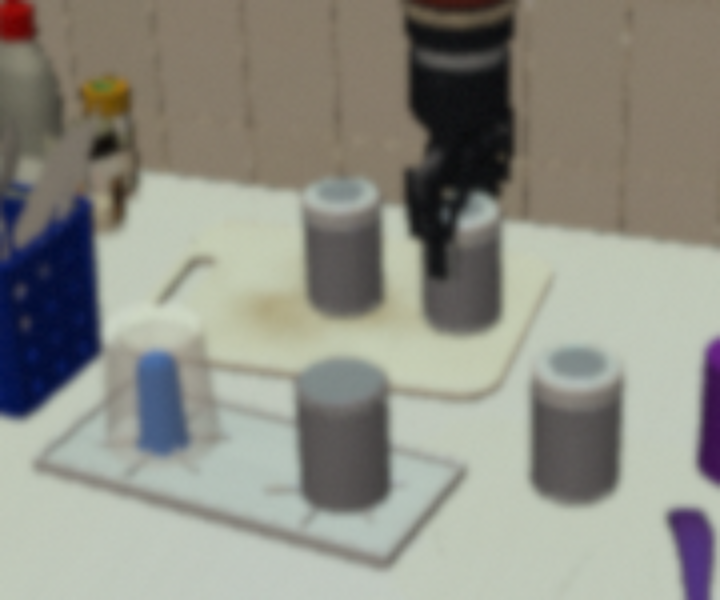

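Both light ones stand on the board (C3 at about (465,265) still in the jaws). Now I release it and go back to C1 at (0.450, -0.042).

move_arm(
  plan="0 0 0 0; 0 0 0 0; 0 0 0 0; 0 0 0 0; 0 0 0.02 0; 0 0 0.05 0; 0 0 0.085 0; -0.005 0.005 0.088 0; -0.03 0.035 0.088 0; -0.055 0.065 0.088 0; -0.08 0.1 0.088 0; -0.1 0.13 0.088 0",
  grip=1,
)

```text
time: 23.72
eef_pos: [0.4836, -0.0835, 0.2137]
ee_rot: [0.079, 0.997, 0.0, -0.0]
wrist_force: [0.5, 0.6, 0.8]
grip_width: 0.0855
```

move_arm(
  plan="-0.02 0.025 0 0; -0.032 0.04 0 0; -0.035 0.043 0 0; -0.035 0.043 0 0; -0.035 0.043 0 0",
)

```text
time: 24.13
eef_pos: [0.4513, -0.0424, 0.2142]
ee_rot: [0.078, 0.997, -0.0, 0.001]
wrist_force: [0.4, 0.6, 0.1]
grip_width: 0.0857
```

```bash
python3 tops.py 14 wrist side
```

```text
24.13 [ 0.4513 -0.0424  0.2142] [0.41 0.64 0.08] 0.08567996209654542
wrist 448 0.5813 -0.2031 0.024 [0.0971 0.1049 0.1069] tilt 0.215 [118. 122. 126.]
wrist 134 0.5704 0.0107 0.019 [0.087  0.0929 0.0974] tilt 1.452 [94. 94. 94.]
wrist 1463 0.4497 -0.041 0.03 [0.091  0.0944 0.0963] tilt 0.031 [134. 141. 149.]
wrist 983 0.3365 -0.1967 0.029 [0.0914 0.0939 0.0959] tilt 0.09 [100.  49. 118.]
wrist 2275 0.3461 -0.0896 0.03 [0.0915 0.0944 0.0963] tilt 0.015 [110.  61. 128.]
side 238 0.5853 -0.2097 0.031 [0.0878 0.1026 0.1075] tilt 0.313 [128. 130. 125.]
side 227 0.6795 -0.209 0.03 [0.0876 0.1026 0.1079] tilt 0.333 [127. 129. 124.]
side 255 0.4518 -0.0385 0.031 [0.088  0.0937 0.0965] tilt 0.076 [142. 148. 143.]
side 141 0.3386 -0.309 0.03 [0.0902 0.0944 0.0968] tilt 0.03 [ 89.  34. 112.]
side 212 0.3474 -0.0883 0.031 [0.0907 0.0942 0.097 ] tilt 0.028 [ 91.  34. 116.]
side 172 0.3389 -0.1979 0.03 [0.0909 0.0943 0.0975] tilt 0.038 [ 89.  31. 113.]
side 290 0.5891 0.0281 0.031 [0.0883 0.0964 0.0989] tilt 0.106 [112. 118. 115.]
side 368 0.732 0.0058 0.038 [0.0884 0.0991 0.1018] tilt 0.12 [159. 165. 157.]
```

move_arm(
  plan="-0.001 0 -0.03 0; -0.001 0 -0.06 0; -0.001 0 -0.085 0; -0.001 0 -0.1 0; -0.001 0 -0.1 0",
)

```text
time: 24.65
eef_pos: [0.4481, -0.0423, 0.1111]
ee_rot: [0.079, 0.997, 0.0, -0.002]
wrist_force: [-1.0, 0.5, -0.2]
grip_width: 0.0855
```

move_arm(
  plan="0 0 0 0; 0 0 0 0; 0 0 0 0; 0 0 0 0; 0 0 0 0; 0 0 0 0",
  grip=-1,
  newtons=60,
)

```text
time: 25.15
eef_pos: [0.4503, -0.0422, 0.1151]
ee_rot: [0.079, 0.997, -0.0, 0.001]
wrist_force: [-1.5, 0.9, 6.1]
grip_width: 0.0601
```

move_arm(
  plan="0 0 0.01 0; 0 0 0.03 0; 0 0 0.06 0; 0 0 0.09 0; 0 0 0.12 0; 0 0 0.15 0; 0 0 0.175 0; 0 0 0.19 0; 0 0 0.195 0; 0 0 0.195 0; 0 0 0.195 0; 0 0 0.195 0",
)

```text
time: 26.15
eef_pos: [0.4487, -0.0417, 0.3076]
ee_rot: [0.078, 0.997, 0.0, -0.001]
wrist_force: [-0.2, 0.3, -5.8]
grip_width: 0.0596
```

move_arm(
  plan="0 0 0 0; 0 0 0 0; 0 0 0 0; 0 0 0 0; 0 0 0 0; 0 0 0 0",
)

```text
time: 26.65
eef_pos: [0.4494, -0.0419, 0.3088]
ee_rot: [0.078, 0.997, -0.0, -0.0]
wrist_force: [-0.7, -0.1, -6.3]
grip_width: 0.06
```

```bash
python3 w.py; python3 tops.py 15 side; python3 - <<'E'
from h import *
p,d=optics.capture('scene'); cv2.imwrite('pics/c15.png',cv2.resize(p[90:300,170:400,::-1],None,fx=2.6,fy=2.6))
P=cloud('scene',d).reshape(-1,3)
for nm,x,y,z in (('washed',.589,.026,.0975),('c2',.679,-.212,.106),('c3',.585,-.212,.106)):
    q=P[(np.hypot(P[:,0]-x,P[:,1]-y)<.023)&(abs(P[:,2]-z)<.012)]
    if len(q)>20:
        n=np.linalg.svd(q-q.mean(0))[2][2]; print(nm,len(q),q[:,2].mean(),'tilt',np.arccos(abs(n[2])))
# board edges: white points at z 11mm
q=P[(abs(P[:,2]-.011)<.003)&(P[:,0]>.5)&(P[:,0]<.9)&(P[:,1]<-.05)&(P[:,1]>-.4)]; print(np.percentile(q,[1,99],axis=0))
E
```

```text
26.65 [ 0.4494 -0.0419  0.3088] [-0.71 -0.12 -6.27] [ -0.   -45.96  35.     0.     0.     0.  ] 0.0599893428797897
26.7 [ 0.4494 -0.0419  0.3089] [ 0.67 -0.16 -5.48] [ -0.   -45.97  35.02  -0.     0.     0.  ] 0.05958585389992557
26.75 [ 0.4494 -0.0419  0.3089] [-0.19 -0.04 -5.67] [ -0.   -45.99  35.03  -0.     0.    -0.  ] 0.05972334243318134
26.8 [ 0.4493 -0.0419  0.3089] [-0.23 -0.17 -5.74] 0.05979117884600348
side 149 0.339 -0.3096 0.03 [0.0908 0.0942 0.0968] tilt 0.042 [ 87.  35. 109.]
side 209 0.3452 -0.0876 0.032 [0.091  0.0944 0.0971] tilt 0.028 [ 89.  33. 114.]
side 168 0.3352 -0.198 0.031 [0.0908 0.0943 0.097 ] tilt 0.033 [ 87.  30. 111.]
side 245 0.5846 -0.2095 0.031 [0.0887 0.1032 0.1078] tilt 0.247 [125. 128. 122.]
side 203 0.6775 -0.2073 0.029 [0.0883 0.1024 0.1081] tilt 0.399 [123. 125. 120.]
side 290 0.5906 0.03 0.032 [0.0879 0.0961 0.0992] tilt 0.095 [110. 115. 113.]
side 363 0.7342 0.0088 0.036 [0.0884 0.0993 0.1018] tilt 0.112 [158. 163. 154.]
washed 69 0.09946843601452691 tilt 0.02724874795684374
c2 91 0.10774707389417561 tilt 0.06521406391295952
c3 101 0.108063778071821 tilt 0.02434496140368687
[[ 0.53628474 -0.32937857  0.00828364]
 [ 0.88433445 -0.05597068  0.013871  ]]
```

View pics/side_15.png

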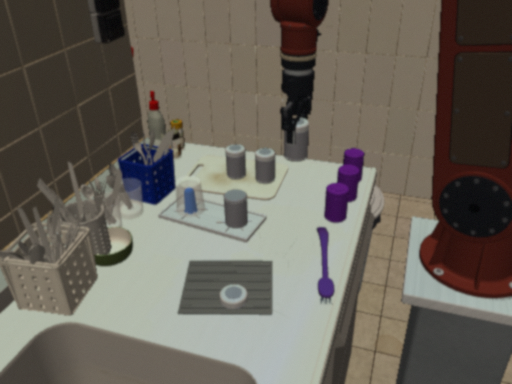

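View pics/c15.png

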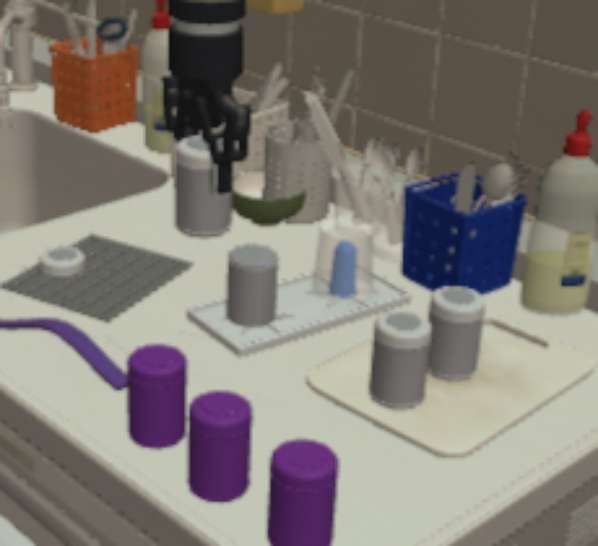

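```bash
python3 -c "
from workcell import job_done
print(job_done())"
```

```text
the job is handed in; nothing more can be done
None
```

The job is handed in at about 27 s of the 72 s allowed; it reported no verdict. My last checks agreed with the goal state.

- **Washed canister:** I picked it up off the mat, tipped it mouth-down in the grip against the free peg, lowered it over the peg and released it. Its bottom sits at about 97–99 mm, tilted about 0.03 rad. Its axis is about 9 mm from the peg's, against a limit of 18 mm.
- **Weighing:** The wrist readings were about 5.9 N for the canister nearest the stand, 3.1 N for the middle one and 3.2 N for the far one. Readings scattered by up to about 1 N, but the gap is well beyond that.
- **Lighter two:** Both stand released on the board at about (0.68, -0.21) and (0.585, -0.21), at least 4 cm inside its edges. Scene-camera tilt estimates were 0.07 and 0.02 rad. The side camera's plane fit gave much larger tilts, but it also takes in points from the canister sides, and the pictures show both upright.
- **Heaviest one:** It is gripped upright and still at 60 N, with its underside about 19.5 cm up.
- **Glass and lid:** The glass measures where it started. The lid looks undisturbed in the last pictures.

The two camera views differ by about 5 mm in y. The wrist force reached about 41 N while the washed canister's rim was pressed onto the ribs, under the 120 N limit.

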